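# Shift the feed lever through its gate

## Robot

A 7-joint arm with a two-finger parallel gripper is mounted at the origin on a cart in front of the work surface, level with it; the furniture and walls round the work are solid. World frame = base frame: x ahead of the robot, y to its left, z up, the work surface at z = 0. Lengths are in mm, angles in rad, forces in N, time in s.
With the tool pointing down it reaches from about 425 to 925 mm from the base axis. Payload 6.8 kg.
Tool frame: the origin (TCP) lies on the front face of the gripper's body, between the roots of the fingers; the fingertips stand 73 mm ahead of it and the grasp point (between the pads) lies 54 mm ahead of it (robot.tip_extent is the distance from the TCP to the fingertips, in mm); z points along the fingers, y is the line along which they close (so a half turn about z gives the same grasp; the last joint's range is limited). The gripper opens to 85 mm and grips with 20 to 120 N. Pads are 22 mm wide; open, the fingers measure 114 mm over their backs; the gripper's body (76 mm by 85 mm) begins 54 mm behind the grasp point. The pads swing forward as they close: fully open they stand 13 mm farther back than shut.
Start: joints at [1.096, 0.477, 0.022, 1.555, -0.011, 1.109, -0.083], TCP at [242.084, -630.112, 303.908] pointing down, gripper open.
Joint ranges: [-2.96, 2.96], [-0.34, 2.1], [-1.41, 1.46], [0.24, 2.44], [-1.37, 4.51], [0.17, 1.92], [-2.96, 2.96]. Speed limits (rad/s): [2.39, 2.39, 3.14, 3.14, 3.14, 3.14, 3.14].

## Interface

Orientations are given as a rotation vector (axis times angle).
In Python, from plant import robot gives the robot as it stands.
- The arm moves only by the shell command python3 -m jog 'ROWS'. ROWS is JSON, a list of rows, each a list of 7 numbers: the turn, a rotation vector about the tool's x, y, z in rad, then the shift along the tool's x, y, z in m, then the opening in per cent of the stroke, from 0 (shut) to 100 (fully open). A call has 1 to 8 rows; each row shifts and turns the commanded pose from where the row before left it, along the tool's axes as they then stand; what a row does not reach is not made up. A row lasts 1/10 s, in which the tool goes at most 50 mm and 8.59 degrees, less where a joint would pass 70% of its speed; a pose out of reach is approached as far as the arm can. A call with a gripper value outside its range is refused whole. The fingers move at their own pace and stop on an object; the grip force is fixed at half the most. Time passes only in rows, so rows that do not move let the fingers close. It gives the time, the measured TCP pose, the force, the opening and the grip force at its end, in the units of the state.
- robot.get_obs(): the state, without advancing time (a new reading comes with each control period).
- robot.get_image(name): name is "scene" or "top" or "wrist"; returns a dict with "color" (420x560x3 uint8, blue, green, red), "range_z" (420x560 float32, mm along the optical axis (not along the pixel's ray), 0 where there is no reading), "fovy" (degrees; the focal length in pixels is half the picture's height over the tangent of half this angle, whatever the lens; pixels are square), "cx", "cy" (the principal point, pixels), "xyz" and "rotation" of the camera in the world; the wrist camera has in their place "T_tool_cam" (4x4, takes a point from camera to tool coordinates, whose origin is the TCP and whose axes are the flange's). Camera axes: x right, y down, z forward; pixel columns grow to the right and rows downward; lengths in mm; the calibration is good to about 2 mm. A picture is of the moment at which its call begins: read the wrist's pose just before it.
- robot.job_done(): hands the job in; it is judged then, once.
The state is a dict: "clock": time; "joint_pos": joint angles; "qvel": joint speeds; "effort": joint torques, N m; "position": TCP position; "orientation": TCP orientation; "force": force on the tool from outside, world axes, zero at the start; "wrist_torque": the same for the moment, N m; "finger_gap": finger opening in mm; "grasp_force": force on a finger pad.
Only numpy, scipy, OpenCV 4.12 (cv2) and the standard library are available. Lean on these libraries where they do the work, as an engineer would, in place of code of your own. Each camera call takes 0.05 s, during which the arm holds its last target. There are 200 camera calls.

## Task

Push the feed selector's lever out of its park slot, along the cross channel and fully home into the slot marked by the two orange strips, then leave it there. Push the knob gently with the fingertips or the outside of the fingers, without gripping it, and do not put the lever into a slot of any other colour. Leave the vials and the tape alone.

Things in the scene. Friction and masses are not known exactly. Their poses are not given: they have to be found in the camera images.
- selector: The feed selector, fixed to the table: a grey gate box 156 x 156 mm, with a dark steel top plate 75 mm above the table; a lever with a black knob stands up through slots in the plate. Origin: centre of its underside on the table; z up, x and y are the axes of the slot pattern (it stands turned up to 0.3 rad from the world axes).
- gate (a point): Centre of the slot pattern, on the plate; axes as the selector's. Slots are 12 mm wide. A cross channel runs along y through here to y = +26 and -26 mm. At each end of it one slot goes to +x and one to -x: four marked slots, an H, ending (lever fully home) at x, y = +-26, +-26 mm. The plate stops the lever everywhere else.
- park (a point): End of the unmarked park slot, on the plate: it runs from the middle of the cross channel (y = 0) to x = +26 mm. The lever starts in this slot, leaning to the selector's +x.
- pivot (a point): Pivot of the lever, on the selector's vertical axis, 10 mm above the table. The lever tilts any way about it, within the slots, and stays where it is left; about 3 N sideways at the knob moves it.
- knob (a point): Centre of the lever's knob, a black cylinder 28 mm across and 28 mm long on a 9 mm stem, 125 mm from the pivot (135 mm above the table when upright, 117 home in a marked slot). In the selector's frame it lies near x, y = +-45, +-45 mm with the lever home in a marked slot (same side as the slot), at x = 0 within 3 mm in the cross channel, y = +-48 mm at its ends.
- stem_mark (a point): Point on the lever's stem 72 mm from the pivot; with the lever home in a marked slot it is level with the plate, at the slot's end.
- mark_orange: The orange slot mark: two flat orange strips on the plate, each 22 x 7 mm and 1 mm high, lying one on either side of the end of one of the four slots. Origin: between them, at the slot's end, 75 mm above the table; same axes as the selector. Which of the four slots it marks differs from run to run.
- mark_blue: The blue slot mark: two flat blue strips on the plate, each 22 x 7 mm and 1 mm high, lying one on either side of the end of one of the four slots. Origin: between them, at the slot's end, 75 mm above the table; same axes as the selector. Which of the four slots it marks differs from run to run.
- mark_green: The green slot mark: two flat green strips on the plate, each 22 x 7 mm and 1 mm high, lying one on either side of the end of one of the four slots. Origin: between them, at the slot's end, 75 mm above the table; same axes as the selector. Which of the four slots it marks differs from run to run.
- mark_white: The white slot mark: two flat white strips on the plate, each 22 x 7 mm and 1 mm high, lying one on either side of the end of one of the four slots. Origin: between them, at the slot's end, 75 mm above the table; same axes as the selector. Which of the four slots it marks differs from run to run.
- blue_vial: Loose clear sample vial with a blue cap, 23 mm in diameter, 51 mm high, standing left of the selector; origin at its foot. To be left alone.
- orange_vial: Loose brown sample vial with an orange cap, 23 mm in diameter, 51 mm high; origin at its foot. To be left alone.
- tape: Loose roll of amber tape lying flat, 66 mm in diameter, 19 mm high; origin at its underside. To be left alone.
- shift (a joint): Lever's tilt along the selector's x (rad): 0 in the cross channel, positive toward +x, about +0.25 to +0.40 in the park slot at the start, about +-0.37 home in a marked slot.
- cross (a joint): Lever's tilt along the selector's y (rad): 0 in the middle, positive toward +y, about +-0.40 at the ends of the cross channel (the knob centre is then 126 mm above the table).

How it is judged:
By the outcome, as a careful person would: the job done as asked, in the order asked, and still so for the second after the job is handed in, with the robot touching nothing.
It also fails if it takes over 54 s, if anything falls off the work surface, if the arm or the gripper's body presses on something with over 40 N, if the wrist force passes 120 N, or if a joint passes its speed limit or range.

## Working session

There is one attempt and no reset: what is moved stays moved. The work goes in short steps, Python scripts to look and compute and a shell command to move; the robot and the scene stay as the last step left them, time stands still between calls to the robot, and variables do not carry over. Pictures are saved under pics/ and viewed, at most 10 in all, crops included, and the job is handed in when it is done.

```bash
mkdir -p pics; ls; python3 - <<'E'
from plant import robot
import cv2,numpy as np
for n in("scene","top"):
    im=robot.get_image(n); cv2.imwrite(f"pics/{n}0.png",im["color"]); np.savez(f"{n}0.npz",**im)
    print(n,im["fovy"],im["cx"],im["cy"],im["xyz"],np.round(im["rotation"],3).tolist())
o=robot.get_obs();print({k:np.round(o[k],3).tolist() for k in o}, robot.tip_extent)
E
```

```text
pics
scene 55.8048372584835 273.59853099003305 215.74482698643342 [-133.33674138  384.83453581  532.77219711] [-1.108, 2.085, -1.196]
top 46.4627209285483 274.32918028448285 205.39562867425855 [ 402.79362702  -20.72152122 1138.25405898] [-2.187, 2.157, -0.069]
{'clock': 0.1, 'joint_pos': [1.096, 0.478, 0.022, 1.556, -0.011, 1.109, -0.083], 'qvel': [0.001, -0.002, 0.001, -0.003, 0.001, -0.002, 0.001], 'effort': [0.005, -59.776, 1.614, -28.195, 0.013, 0.005, 0.0], 'position': [241.935, -629.721, 303.013], 'orientation': [-3.087, -0.573, 0.001], 'force': [0.066, 0.264, 0.296], 'wrist_torque': [0.038, -0.02, -0.005], 'grasp_force': 0.0, 'finger_gap': 85.481} 72.6
```

View pics/top0.png

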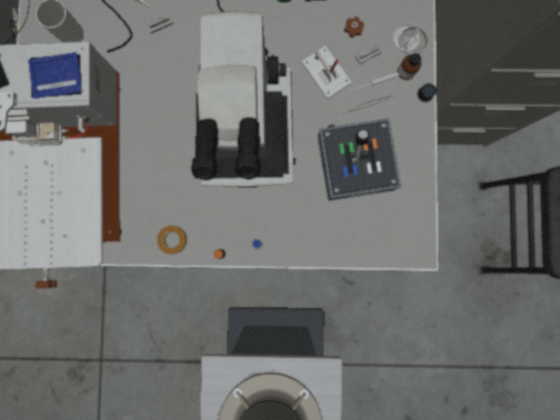

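View pics/scene0.png

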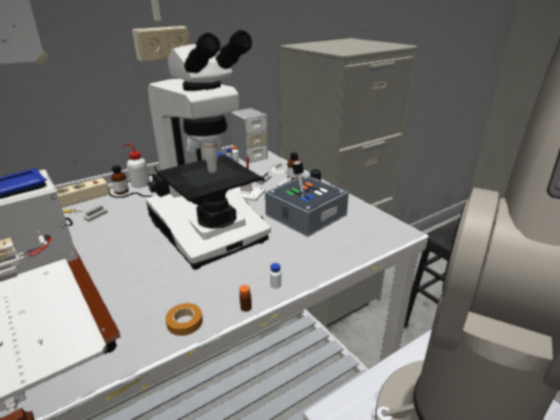

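Top view: the selector is near px (360,160) with the knob at (362,135), leaning to +x. Green is at (347,147), orange at (370,144), blue at (350,171) and white at (374,168). The microscope is to its left. Next I measure these points.

```bash
cat > h.py <<'E'
import numpy as np,cv2
from scipy.spatial.transform import Rotation as R
def cam(im,T=None):
    f=im["color"].shape[0]/2/np.tan(np.radians(float(im["fovy"]))/2)
    if T is None: return f,R.from_rotvec(im["rotation"]).as_matrix() if np.size(im["rotation"])==3 else im["rotation"],im["xyz"]
    return f,T[:3,:3],T[:3,3]
def ray(im,u,v,z,T=None):
    f,r,p=cam(im,T); d=r@np.array([(u-im["cx"])/f,(v-im["cy"])/f,1]); return p+d*(z-p[2])/d[2]
def wristT(im,o):
    T=np.eye(4);T[:3,:3]=R.from_rotvec(o["orientation"]).as_matrix();T[:3,3]=o["position"];return T@im["T_tool_cam"]
HS=dict(orange=((5,140,120),(16,255,255)),blue=((105,120,60),(125,255,255)),green=((50,100,60),(80,255,255)),white=((0,0,180),(180,60,255)))
def blobs(im,c,box):
    x0,y0,x1,y1=box; h=cv2.cvtColor(im["color"][y0:y1,x0:x1],cv2.COLOR_BGR2HSV)
    n,l,s,ct=cv2.connectedComponentsWithStats(cv2.inRange(h,*map(np.array,HS[c])))
    return [(int(s[i,4]),ct[i]+[x0,y0]) for i in range(1,n) if s[i,4]>=8]
E
python3 - <<'E'
from h import *
im=dict(np.load("top0.npz"))
C={}
for c in HS:
    b=blobs(im,c,(335,130,386,182)); P=[ray(im,*q,76) for _,q in b]
    print(c,[(a,np.round(p[:2],1).tolist()) for (a,_),p in zip(b,P)])
    if P: C[c]=np.average(P,axis=0,weights=[a for a,_ in b])
# plate quadrilateral from range (height 60..90)
f,r,p=cam(im);v,u=np.mgrid[:420,:560];Z=im["range_z"]
W=np.stack([(u-im["cx"])/f*Z,(v-im["cy"])/f*Z,Z],-1)@r.T+p
m=((abs(W[...,2]-75)<8)&(Z>0)).astype(np.uint8);m[:, :310]=0;m[:,410:]=0;m[:110]=0;m[210:]=0
print("plate z",np.median(W[...,2][m>0]),m.sum())
pts=W[m>0][:,:2].astype(np.float32);print(cv2.minAreaRect(pts))
k=(W[...,2]>105)&(m==0)&(Z>0)&(u>330)&(u<390)&(v>115)&(v<180);print("knob",k.sum(),W[k].mean(0) if k.any() else 0, W[k].max(0) if k.any() else 0)
cv2.imwrite("pics/c1.png",cv2.resize(im["color"][110:210,305:415],None,fx=5,fy=5,interpolation=cv2.INTER_CUBIC))
E
```

```text
orange [(30, [628.1, -219.4]), (17, [619.7, -200.0])]
blue [(46, [568.6, -176.7]), (44, [565.2, -156.3])]
green [(42, [619.7, -168.1]), (42, [615.5, -148.1])]
white [(12, [575.8, -228.3]), (13, [573.2, -207.4])]
plate z 75.02456321005309 4294
((596.4324951171875, -188.24618530273438), (156.51873779296875, 156.73934936523438), 9.570772171020508)
knob 191 [ 626.86181438 -182.11808062  140.91948868] [ 644.4106267  -169.26031868  149.70975355]
```

View pics/c1.png

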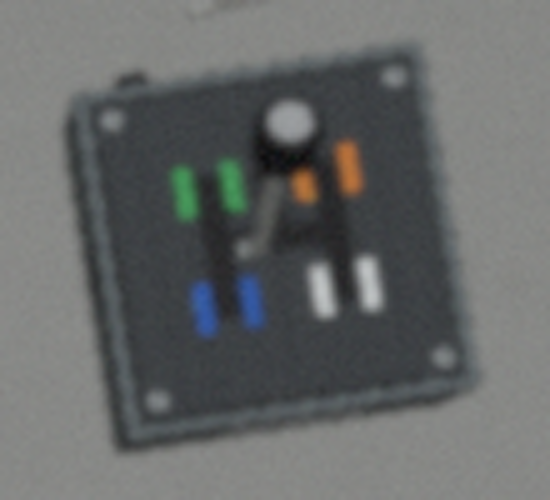

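Crop: orange is the upper-right pair, at local +x, −y. Blue is lower left, white lower right and green upper left. The knob is near px (363,134). Next I check the measured local coordinates and the heights of obstacles on the way.

```bash
cat >> h.py <<'E'
G=np.array([596.4,-188.2]);YAW=np.radians(9.5);A=np.array([[np.cos(YAW),-np.sin(YAW)],[np.sin(YAW),np.cos(YAW)]])
loc=lambda p:(A.T@(np.asarray(p)[:2]-G)).round(1)
wor=lambda p:(A@np.asarray(p)+G).round(1)
E
python3 - <<'E'
from h import *
im=dict(np.load("top0.npz"))
for c in HS: print(c,[loc(ray(im,*q,76)).tolist() for _,q in blobs(im,c,(335,130,386,182))])
k=loc(ray(im,363.2,134.2,142));print("knob top local",k,"knob centre",k*125/139)
f,r,p=cam(im);v,u=np.mgrid[:420,:560];Z=im["range_z"]
W=np.stack([(u-im["cx"])/f*Z,(v-im["cy"])/f*Z,Z],-1)@r.T+p
for n,s in dict(cab=(u>438)&(v<146),chair=(u>475)&(v>160)&(v<280)&(W[...,2]>-600),scope=(u<300)&(u>185)&(v<190)&(W[...,2]>60)).items():
    s=s&(Z>0);q=W[s];print(n,q.min(0).round(),q.max(0).round())
s=(Z>0)&(W[...,2]>150)&(u>185)&(u<300)&(v<190);print("scope z>150 min y",W[s][:,1].min(),"min x",W[s][:,0].min())
tz=[75,0];print("start world",wor(tz))
E
```

```text
orange [[26.1, -36.0], [21.0, -15.5]]
blue [[-25.5, 15.9], [-25.5, 36.6]]
green [[26.3, 16.0], [25.4, 36.4]]
white [[-26.9, -36.1], [-26.1, -15.1]]
knob top local [36.4 -2.2] knob centre [32.73381295 -1.97841727]
cab [  787. -1127.  -822.] [1123. -466.  360.]
chair [ 315. -924. -599.] [ 651. -798. -301.]
scope [493. -39.  60.] [806. 172. 477.]
scope z>150 min y -30.043496672712514 min x 493.0554257620144
start world [ 670.4 -175.8]
```

```bash
python3 -m jog '[[0,0,0.1,0,0,0,0],[0,0,0.1,0,0,0,0],[0,0,0,0.030,-0.024,0,0],[0,0,0,0.030,-0.024,0,0],[0,0,0,0.030,-0.024,0,0],[0,0,0,0.030,-0.024,0,0],[0,0,0,0.030,-0.024,0,0],[0,0,0,0.030,-0.024,0,0]]'
cat > st.py <<'E'
from h import *
from plant import robot
o=robot.get_obs();M=R.from_rotvec(o["orientation"]).as_matrix()
print("t",o["clock"],"loc",loc(o["position"]),"z",o["position"][2].round(1),"head",np.degrees(np.arctan2(M[1,0],M[0,0])).round(1),"toolz",M[:,2].round(3),"F local",(A.T@o["force"][:2]).round(1),o["force"][2].round(1),"gap",o["finger_gap"])
E
python3 st.py
```

```text
clock: 0.9
position: [396.4, -456.8, 303.6]
orientation: [-3.13, -0.262, 0.001]
force: [1.1, -0.1, -0.1]
finger_gap: -0.0
grasp_force: 0.0
t 0.9 loc [-241.6 -231.9] z 303.6 head 9.6 toolz [-0.  0. -1.] F local [ 1.  -0.3] -0.1 gap -0.04933133292095437
```

```bash
python3 -m jog '[[0,0,0,0.040,-0.029,0,0],[0,0,0,0.040,-0.029,0,0],[0,0,0,0.040,-0.029,0,0],[0,0,0,0.040,-0.029,0,0],[0,0,0,0.040,-0.029,0,0],[0,0,0,0.040,-0.029,0,0],[0,0,0,0.040,-0.029,0,0],[0,0,0,0,0,0,0]]' >/dev/null
python3 st.py; python3 - <<'E'
from h import *
from plant import robot
im=robot.get_image("wrist");cv2.imwrite("pics/w1.png",im["color"])
E
```

```text
t 1.7 loc [ 43.3 -21.5] z 303.1 head 10.2 toolz [ 0.002  0.005 -1.   ] F local [-1.   0.4] 0.3 gap -0.14833304031595637
```

View pics/w1.png

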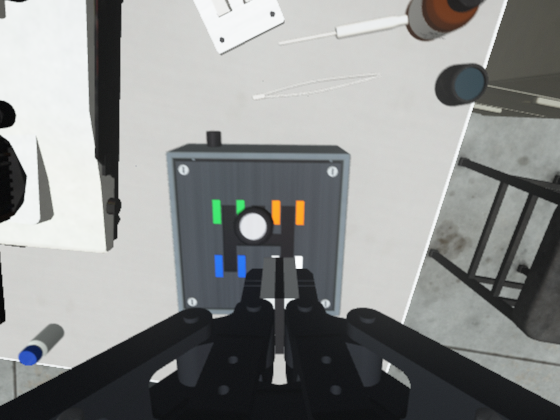

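The wrist view shows the closed fingers near (280,270). They are slim at the tips and widen only towards the roots. The knob is at (253,226) and the path is clear, so I go beyond the knob and down.

```bash
python3 -m jog '[[0,0,0,0.020,-0.010,0,0],[0,0,0,0.017,-0.010,0,0],[0,0,0,0,0,0,0],[0,0,0,0,0,0.030,0],[0,0,0,0,0,0.030,0],[0,0,0,0,0,0.030,0],[0,0,0,0,0,0.026,0],[0,0,0,0,0,0,0]]' >/dev/null
python3 st.py
```

```text
t 2.55 loc [71.1 -9.9] z 183.6 head 9.5 toolz [-0.008  0.001 -1.   ] F local [-1.7 -0.3] -1.4 gap -0.1620907081765421
```

```bash
python3 -m jog '[[0,0,0,0,-0.008,0,0],[0,0,0,-0.006,0,0,0],[0,0,0,-0.006,0,0,0],[0,0,0,-0.005,0,0,0],[0,0,0,-0.005,0,0,0],[0,0,0,-0.005,0,0,0],[0,0,0,-0.005,0,0,0],[0,0,0,0,0,0,0]]' |grep force
python3 st.py;python3 -m jog '[[0,0,0,-0.003,0,0,0],[0,0,0,-0.003,0,0,0],[0,0,0,0,0,0,0]]' |grep force; python3 st.py
```

```text
force: [3.0, 0.0, 1.4]
grasp_force: 1.0
t 3.35 loc [41.4 -2.2] z 187.9 head 9.5 toolz [-0.001 -0.    -1.   ] F local [ 2.9 -0.5] 1.4 gap 0.505431566716826
force: [1.6, 0.2, 1.2]
grasp_force: 1.1
t 3.65 loc [35.8 -2. ] z 187.8 head 9.5 toolz [-0.001 -0.    -1.   ] F local [ 1.7 -0.1] 1.2 gap -0.008364912242257015
```

Contact has been made at about 3 N, so I keep pushing until the channel wall resists.

```bash
for i in 1; do python3 -m jog '[[0,0,0,-0.003,0,0,0],[0,0,0,-0.003,0,0,0],[0,0,0,-0.002,0,0,0],[0,0,0,0,0,0,0]]' |grep '^force'; python3 st.py;  python3 -m jog '[[0,0,0,-0.002,0,0,0],[0,0,0,-0.001,0,0,0],[0,0,0,0,0,0,0]]' |grep '^force'; python3 st.py; done
python3 - <<'E'
from h import *
from plant import robot
a=robot.get_image("top")["color"][110:210,305:415];b=robot.get_image("scene")["color"][130:240,240:370]
cv2.imwrite("pics/p1.png",np.hstack([cv2.resize(a,(440,400)),cv2.resize(b,(360,400))]))
E
```

```text
force: [2.9, 1.2, 0.6]
t 4.05 loc [27.8 -2. ] z 187.8 head 9.5 toolz [-0.  0. -1.] F local [3.1 0.7] 0.6 gap 0.2116659587379996
force: [1.6, -0.0, 1.5]
t 4.35 loc [25.3 -1.9] z 188.0 head 9.6 toolz [ 0.  0. -1.] F local [ 1.6 -0.3] 1.5 gap 0.26048200153655127
```

View pics/p1.png

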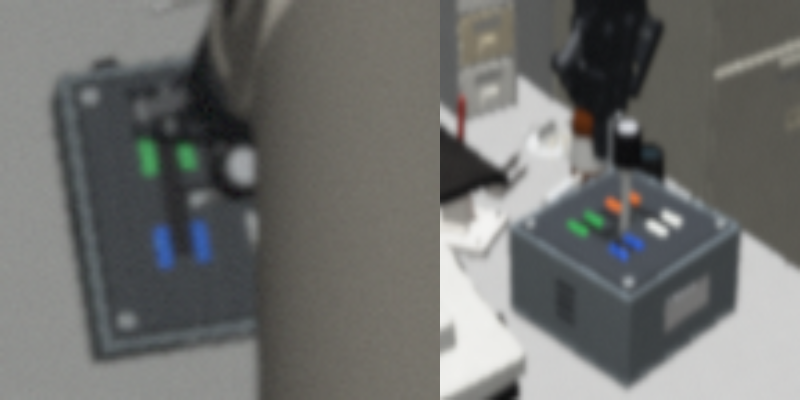

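The knob top shows at about crop (240,165), which is full px (365,151). I convert it to local coordinates.

```bash
python3 -c "
from h import *
im=dict(np.load('top0.npz'))
k=loc(ray(im,365,151.2,149));print(k, k*125/139)"; python3 -m jog '[[0,0,0,-0.002,0,0,0],[0,0,0,-0.002,0,0,0],[0,0,0,0,0,0,0]]' |grep '^force'; python3 st.py
```

```text
[-0.3  1.4] [-0.26978417  1.25899281]
force: [7.8, 1.4, -0.6]
t 4.75 loc [22.6 -1.8] z 188.2 head 9.6 toolz [ 0.004  0.    -1.   ] F local [8.  0.1] -0.6 gap 0.16131286663903804
```

The wall resists at 8 N, so the lever is in the cross channel. I go round to the +y side.

```bash
python3 -m jog '[[0,0,0,0.014,0,0,0],[0,0,0,0.014,0,0,0],[0,0,0,0,-0.026,0,0],[0,0,0,0,-0.026,0,0],[0,0,0,0,0,0,0],[0,0,0,-0.024,0,0,0],[0,0,0,-0.024,0,0,0],[0,0,0,0,0,0,0]]' |grep '^force'; python3 st.py
python3 - <<'E'
from h import *
from plant import robot
im=robot.get_image("wrist");cv2.imwrite("pics/w2.png",im["color"])
E
```

```text
force: [1.0, -1.2, 0.4]
t 5.55 loc [-3.3 48.7] z 186.9 head 9.4 toolz [-0.006 -0.001 -1.   ] F local [ 0.8 -1.4] 0.4 gap 0.11846791269602107
```

View pics/w2.png

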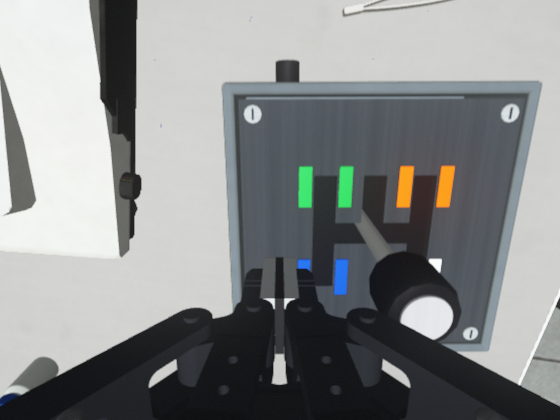

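The wrist view shows the lever upright in the channel, its stem foot at (365,215) and its knob at (425,315). The fingers are on its +y side at (280,280). Now I push towards −y.

```bash
python3 -m jog '[[0,0,0,0.002,0.006,0,0],[0,0,0,0,0.006,0,0],[0,0,0,0,0.005,0,0],[0,0,0,0,0.004,0,0],[0,0,0,0,0.004,0,0],[0,0,0,0,0.004,0,0],[0,0,0,0,0,0,0]]' |grep '^force'; python3 st.py;  python3 -m jog '[[0,0,0,0,0.005,0,0],[0,0,0,0,0.005,0,0],[0,0,0,0,0.005,0,0],[0,0,0,0,0,0,0]]' |grep '^force'; python3 st.py
```

```text
force: [-0.0, 1.1, 1.8]
t 6.3 loc [ 3.4 21. ] z 188.0 head 9.6 toolz [ 0.  0. -1.] F local [0.2 1.1] 1.8 gap 0.03505214406472248
force: [0.5, 1.7, 1.1]
t 6.7 loc [3.3 4.9] z 188.0 head 9.5 toolz [ 0.001 -0.001 -1.   ] F local [0.8 1.6] 1.1 gap -0.016736592663254855
```

```bash
python3 -m jog '[[0,0,0,0,0.005,0,0],[0,0,0,0,0.005,0,0],[0,0,0,0,0.005,0,0],[0,0,0,0,0,0,0]]' |grep '^force'; python3 st.py;  python3 -m jog '[[0,0,0,0,0.004,0,0],[0,0,0,0,0.003,0,0],[0,0,0,0,0,0,0]]' |grep '^force'; python3 st.py
python3 - <<'E'
from h import *
from plant import robot
im=robot.get_image("wrist");b=robot.get_image("scene")["color"][130:240,240:370]
cv2.imwrite("pics/p2.png",np.hstack([im["color"][:,60:500],cv2.resize(b,(360,420))]))
E
```

```text
force: [-1.4, 1.6, 0.5]
t 7.1 loc [  2.8 -10.1] z 187.6 head 9.5 toolz [-0.001 -0.001 -1.   ] F local [-1.1  1.8] 0.5 gap 0.23172263975573992
force: [-0.4, 1.5, -0.3]
t 7.4 loc [  3.  -16.7] z 187.9 head 9.5 toolz [-0. -0. -1.] F local [-0.1  1.5] -0.3 gap -0.12417163561121954
```

View pics/p2.png

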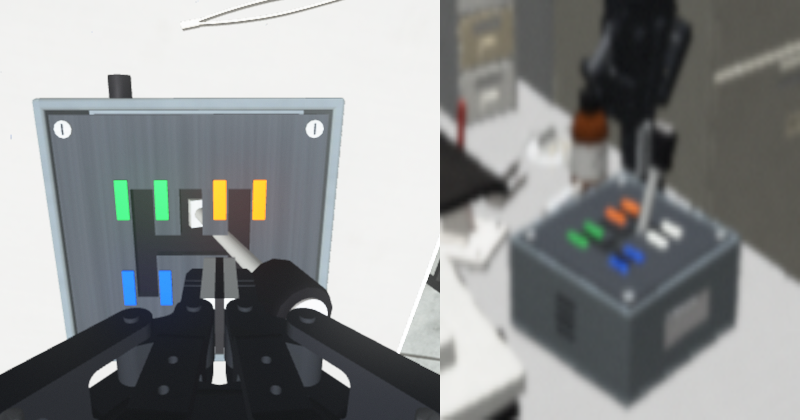

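The lever is leaning to −y along the channel, with the stem at (235,250) and the knob at (295,285). It hasn't reached the end stop yet.

```bash
python3 -m jog '[[0,0,0,0,0.003,0,0],[0,0,0,0,0.002,0,0],[0,0,0,0,0,0,0]]' |grep '^force'; python3 st.py;  python3 -m jog '[[0,0,0,0,0.002,0,0],[0,0,0,0,0.001,0,0],[0,0,0,0,0,0,0]]' |grep '^force'; python3 st.py
```

```text
force: [0.5, 2.3, 0.2]
t 7.8 loc [  3.3 -21.3] z 187.9 head 9.5 toolz [ 0. -0. -1.] F local [0.9 2.2] 0.2 gap -0.40939053192703634
force: [-0.6, 5.5, -0.1]
t 8.1 loc [  3.4 -23.2] z 187.8 head 9.6 toolz [-0.     0.001 -1.   ] F local [0.3 5.5] -0.1 gap 0.009867831858291697
```

```bash
python3 -m jog '[[0,0,0,0,0.002,0,0],[0,0,0,0,0,0,0]]' |grep '^force'; python3 st.py
```

```text
force: [-1.7, 7.3, -0.4]
t 8.3 loc [  3.4 -24. ] z 187.6 head 9.6 toolz [-0.001  0.002 -1.   ] F local [-0.4  7.5] -0.4 gap 0.03253079686147356
```

The end stop resists at 7.5 N. I go round to the −x side.

```bash
python3 -m jog '[[0,0,0,0,-0.014,0,0],[0,0,0,0,-0.014,0,0],[0,0,0,-0.027,0,0,0],[0,0,0,-0.027,0,0,0],[0,0,0,0,0,0,0],[0,0,0,0,0.026,0.004,0],[0,0,0,0,0.026,0.004,0],[0,0,0,0,0,0,0]]' |grep '^force'; python3 st.py
python3 - <<'E'
from h import *
from plant import robot
im=robot.get_image("wrist");b=robot.get_image("scene")["color"][130:240,240:370]
cv2.imwrite("pics/p3.png",np.hstack([im["color"][:,60:500],cv2.resize(b,(360,420))]))
E
```

```text
force: [0.3, 1.0, 0.2]
t 9.1 loc [-51.1 -54. ] z 180.1 head 9.3 toolz [ 0.001 -0.003 -1.   ] F local [0.4 1. ] 0.2 gap -0.12930193762268136
```

View pics/p3.png

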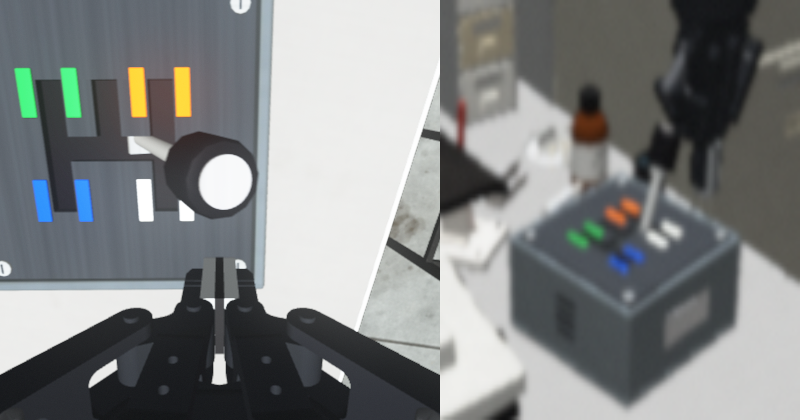

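The knob at (212,180) is just ahead of the fingers at (219,280), and the lever is at the channel's −y end between white and orange. Now I push +x.

```bash
python3 -m jog '[[0,0,0,0.006,-0.006,0,0],[0,0,0,0.007,0,0,0],[0,0,0,0.006,0,0,0],[0,0,0,0.005,0,0,0],[0,0,0,0.005,0,0,0],[0,0,0,0.005,0,0,0],[0,0,0,0.005,0,0,0],[0,0,0,0,0,0,0]]' |grep '^force'; python3 st.py;  python3 -m jog '[[0,0,0,0.005,0,0,0],[0,0,0,0.005,0,0,0],[0,0,0,0.005,0,0,0],[0,0,0,0,0,0,0]]' |grep '^force'; python3 st.py
```

```text
force: [-2.3, 0.3, 0.3]
t 10.0 loc [-10.9 -44.1] z 179.9 head 9.6 toolz [ 0.001 -0.    -1.   ] F local [-2.2  0.7] 0.3 gap 0.1389850104978313
force: [-1.2, -1.1, -1.0]
t 10.4 loc [  4.2 -43.6] z 179.6 head 9.6 toolz [ 0.001  0.    -1.   ] F local [-1.3 -0.9] -1.0 gap -0.009310238307741194
```

```bash
python3 -m jog '[[0,0,0,0.005,0.001,0,0],[0,0,0,0.004,0,0,0],[0,0,0,0.003,0,0,0],[0,0,0,0,0,0,0]]' |grep '^force'; python3 st.py;  python3 -m jog '[[0,0,0,0.003,0,0,0],[0,0,0,0.002,0,0,0],[0,0,0,0,0,0,0]]' |grep '^force'; python3 st.py
```

```text
force: [-2.7, 0.5, -1.3]
t 10.8 loc [ 15.7 -44.5] z 179.5 head 9.6 toolz [-0.  0. -1.] F local [-2.6  0.9] -1.3 gap 0.33529147023509026
force: [-5.3, -0.3, -1.5]
t 11.1 loc [ 19.6 -45. ] z 179.5 head 9.5 toolz [-0.002 -0.    -1.   ] F local [-5.3  0.6] -1.5 gap -0.186003629815147
```

```bash
python3 -m jog '[[0,0,0,0.002,0,0,0],[0,0,0,0.001,0,0,0],[0,0,0,0,0,0,0]]' |grep '^force'; python3 st.py;python3 -m jog '[[0,0,0,0.002,0,0,0],[0,0,0,0.001,0,0,0],[0,0,0,0,0,0,0]]' |grep '^force'; python3 st.py
```

```text
force: [-11.3, 0.2, 0.7]
t 11.4 loc [ 20.8 -45.1] z 179.1 head 9.5 toolz [-0.006  0.    -1.   ] F local [-11.1   2.1] 0.7 gap -0.053517813221008126
force: [-16.4, 0.7, 4.1]
t 11.7 loc [ 21.9 -45.2] z 178.9 head 9.5 toolz [-0.01  0.   -1.  ] F local [-16.    3.4] 4.1 gap 0.29953812499136245
```

The stop is firm, at the position I predicted for fully home. I retreat and look.

```bash
python3 -m jog '[[0,0,0,-0.010,0,0,0],[0,0,0,-0.030,0,0,0],[0,0,0,-0.040,0,0,0],[0,0,0,-0.040,0,-0.030,0],[0,0,0,-0.040,0,-0.04,0],[0,0,0,-0.040,0,-0.04,0],[0,0,0,0,0,0,0]]' |grep '^force'; python3 st.py
python3 - <<'E'
from h import *
from plant import robot
t=robot.get_image("top")["color"][110:210,305:415];im=robot.get_image("wrist");b=robot.get_image("scene")["color"][130:240,240:370]
cv2.imwrite("pics/p4.png",np.hstack([im["color"][:,60:500],np.vstack([cv2.resize(b,(230,210)),cv2.resize(t,(230,210))])]))
E
```

```text
force: [1.0, -0.9, 1.2]
t 12.4 loc [-165.7  -48.2] z 286.6 head 9.3 toolz [ 0.01  -0.006 -1.   ] F local [ 0.8 -1.1] 1.2 gap -0.05693954248318181
```

View pics/p4.png

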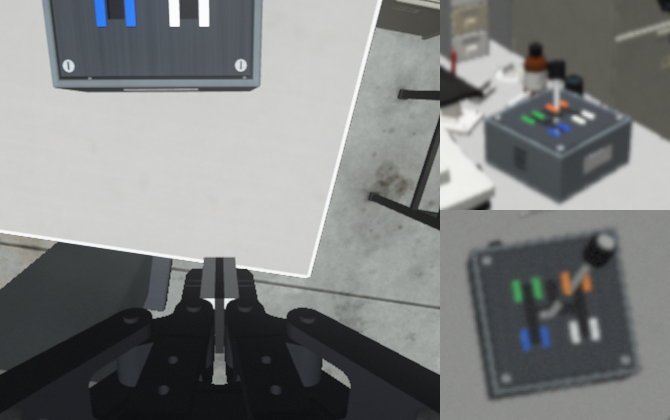

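The top view has the knob top at full px ≈ (383,124), leaning through the orange slot. I check it numerically.

```bash
python3 - <<'E'
from h import *
from plant import robot
im=robot.get_image("top");g=im["color"][110:145,365:400].min(2);n,l,s,c=cv2.connectedComponentsWithStats((g>135).astype(np.uint8))
for i in range(1,n):
    if s[i,4]>8: print(s[i,4],loc(ray(im,*(c[i]+[365,110]),129)))
print("by eye",loc(ray(im,383,124.3,129)),"expect ~50,-50")
E
```

```text
432 [ 61.6 -58. ]
26 [ 52.6 -51.3]
by eye [ 53.3 -49. ] expect ~50,-50
```

The knob top is at (52.6, −51.3) against an expected (50, −50), so the lever is fully home and the robot is clear of it.

```bash
python3 -c "
from plant import robot
print(robot.job_done())"
```

```text
the job is handed in; nothing more can be done
None
```

The lever is fully home in the orange-marked slot; the arm is clear of it, the vials and tape were left alone, and I handed the job in at about 12.5 s.

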